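# Put the glued filling blocks of a panel under the press board and weights

### The job

The glue is on: seat each of the two pale wood filling blocks fully home in the cut-out of its own length in the back of the dark panel. Then lay the plywood press board centred along the two blocks, resting level on both, and on it, lengthwise, stand the large brown weight right above the long block and the small dark weight right above the short block (the two weights near the panel, not the pair at the table's far left edge). The panel lies face down, so set the weights down gently without dropping them, and leave the notebook, the eye loupe and the porcelain dish beside the work where they are.

Things in the scene. Friction and masses are not known exactly. Their poses are not given: they have to be found in the camera images.
- long_loss (a point): Floor centre of the longer of two cut-outs in line on the joint of a dark panel (fixed, 228 x 140 mm, any yaw, top 17 mm above the table, on a 240 x 150 mm felt). It is 84 x 36 mm, 8 mm deep, its floor 9 mm above the table. x axis: along the joint line and its own length, towards the short cut-out; z up.
- short_loss (a point): Floor centre of the shorter cut-out of the same panel, 50 x 36 mm, 8 mm deep; it lies 101 mm from the long one's centre along that one's +x (33 mm of wood between them). Axes as the long one's.
- long_block_mid (a point): Centre of the loose long block of pale wood, 80 long (x) x 32 wide (y) x 22 mm high, 40 g, lying flat on the table. Its foot is eased by 3 mm all round over the lowest 4 mm. Seated on the floor of its cut-out it has 2 mm play each side and stands 14 mm proud of the panel, so fingers holding it there must not reach lower than 8 mm above its underside.
- short_block_mid (a point): Centre of the loose short block of pale wood, 46 long (x) x 32 wide (y) x 22 mm high, 24 g; otherwise like the long one, and likewise 14 mm proud when seated, with 2 mm play each side.
- press_board_mid (a point): Centre of the loose plywood press board, 190 long (x) x 50 wide (y) x 18 mm thick, about 110 g, flat on the table at the start. On the two seated blocks, whose outer ends are 164 mm apart, its underside is 31 mm and its top 49 mm above the table; centred over them, its centre lies 42 mm from the long cut-out's centre towards the short one.
- large_weight_mid (a point): Loose large weight: a brown covered steel block 32 wide (x) x 62 long (y) x 34 mm high with a turned knob of 17 mm diameter, 16 mm high, upright on its top; about 0.48 kg. The point is the middle of the block, 17 mm above its underside; grasp the block across its 32 mm width.
- small_weight_mid (a point): Loose small weight: a dark grey-green covered steel block 30 wide (x) x 50 long (y) x 30 mm high with the same knob on its top; about 0.33 kg. The point is the middle of the block, 15 mm above its underside; grasp the block across its 30 mm width.
- notebook: Bystander: tan spiral notebook lying flat, 148 (x) x 109 x 13 mm, origin at the centre of its underside. To be left alone.
- eye_loupe: Bystander: black eye loupe standing on the table, a barrel of 36 mm diameter, 39 mm high, origin at the centre of its underside. To be left alone.
- dish: Bystander: round white porcelain dish, 68 mm diameter, 15 mm high, origin at the centre of its underside. To be left alone.
There are look-alikes about, which are no part of the job. Leave any turquoise look-alike of the part that bears large_weight_mid alone.

How it is judged:
By the outcome, as a careful person would: the job done as asked, in the order asked, and still so for the second after the job is handed in, with the robot touching nothing.
It also fails if it takes over 141 s, if anything falls off the work surface, if the arm or the gripper's body presses on something with over 40 N, if the wrist force passes 120 N, or if a joint passes its speed limit or range.

### The arm

A 6-joint arm with a two-finger parallel gripper is mounted at the origin on a cart in front of the work surface, level with it; the furniture and walls round the work are solid. World frame = base frame: x ahead of the robot, y to its left, z up, the work surface at z = 0. Lengths are in m, angles in rad, forces in N, time in s.
With the tool pointing down it reaches from about 0.35 to 0.775 m from the base axis. Payload 7.3 kg.
Tool frame: the origin (TCP) lies at the very end of the fingers, on their centre line; the grasp point (between the pads) lies 19 mm behind it; z points along the fingers, y is the line along which they close (so a half turn about z gives the same grasp; the last joint's range is limited). The gripper opens to 92 mm and grips with 3 to 60 N. Pads are 19 mm wide; open, the fingers measure 130 mm over their backs; the gripper's body (75 mm by 190 mm) begins 47 mm behind the grasp point.
Start: joints at [-1.47, 0.342, 1.524, -0, 1.275, -0.146], TCP at [0.128, -0.509, 0.227] pointing down, gripper open.
Joint ranges: [-2.53, 2.53], [-0.77, 2.02], [0.04, 2.7], [-1, 4.14], [0.28, 2.66], [-3.11, 3.11]. Speed limits (rad/s): [2.57, 2.57, 3.14, 3.14, 3.14, 3.14].

### API

Orientations are given as [roll, pitch, yaw] about the fixed x, y, z axes, in that order (R = Rz(yaw) Ry(pitch) Rx(roll)).
In Python, from cell import robot gives the robot as it stands.
- The arm moves only by the tool apply_moves, never from a script. Its argument "motion" is text: rows parted by semicolons, each of 7 numbers parted by spaces: the opening in per cent of the stroke, from 0 (shut) to 100 (fully open), then the shift along the tool's x, y, z in cm, then the turn, a rotation vector about the tool's x, y, z in rad. A call has 1 to 20 rows; each row shifts and turns the commanded pose from where the row before left it, along the tool's axes as they then stand; what a row does not reach is not made up. A row lasts 1/8 s, in which the tool goes at most 62.5 mm and 10.7 degrees, less where a joint would pass 70% of its speed; a pose out of reach is approached as far as the arm can. A call with a gripper value outside its range is refused whole. The fingers move at their own pace and stop on an object; "force" is the grip in N (left out, the last holds). Time passes only in rows, so rows that do not move let the fingers close. It gives the time, the measured TCP pose, the force, the opening and the grip force at its end, in the units of the state.
- robot.observe(): the state, without advancing time (a new reading comes with each control period).
- robot.read_camera(name): name is "scene" or "top" or "wrist"; returns a dict with "img" (480x640x3 uint8, red, green, blue), "fovy" (degrees; the focal length in pixels is half the picture's height over the tangent of half this angle, whatever the lens; pixels are square), "cx", "cy" (the principal point, pixels), "R" (3x3) and "t" (3): a world point X has camera coordinates R X + t; the wrist camera has in their place "hand_eye" (4x4, takes a point from camera to tool coordinates, whose origin is the TCP and whose axes are the flange's). Camera axes: x right, y down, z forward; pixel columns grow to the right and rows downward; lengths in m; the calibration is good to about 2 mm. The wrist camera is an equidistant fisheye: a pixel r from the principal point sees the ray r / f radians off the axis. A picture is of the moment at which its call begins: read the wrist's pose just before it. There is no depth.
- robot.hand_in(): hands the job in; it is judged then, once.
Trained networks look in a picture, given as the dict that the camera call returned (one of the last four; its "shot" number tells which), for a name from the list of things; names that differ only in an ending like _2 or _b are one class to them, and where a whole thing is asked for, a point or a joint stands for the part that bears it (a point fixed in the world has none). Each returns a list of dicts, best first, with "score" (0 to 1); they miss things now and then, are a little off and sometimes report something else, mostly with a low value. They report only what shows in the picture. A call takes as long as a camera call. They do not tell look-alikes from the thing itself.
- robot.search_frame(target, picture): "centre" ([x, y, z] in m, in world coordinates, good to about 4 mm: the middle of the surface that is visible of it).
- robot.trace(target, picture): "pixels" (480x640 bool, what is visible of it).
The state is a dict: "time": time; "qpos": joint angles; "qvel": joint speeds; "joint_efforts": joint torques, N m; "tool_pos": TCP position; "tool_rot": TCP orientation; "contact_force": force on the tool from outside, world axes, zero at the start; "torque": the same for the moment, N m; "opening": finger opening in m; "grip_force": force on a finger pad.
Only numpy, scipy, OpenCV 4.12 (cv2) and the standard library are available. Lean on these libraries where they do the work, as an engineer would, in place of code of your own. Each camera call takes 0.05 s, during which the arm holds its last target. There are 200 camera calls.

## Working session

There is one attempt and no reset: what is moved stays moved. The work goes in short steps, Python scripts to look and compute and a tool call to move; the robot and the scene stay as the last step left them, time stands still between calls to the robot, and variables do not carry over. Pictures are saved under pics/ and viewed, at most 14 in all, crops included, and the job is handed in when it is done.

Besides the shell and the picture viewer there is one more tool, called after ">>>" by a JSON object that holds its "op" and its "data". apply_moves: Moves the arm, as the interface text tells. Its arguments: {"type":"object","properties":{"motion":{"type":"string"},"force":{"type":"number"}},"required":["motion"]}

```bash
ls; mkdir -p pics
cat > h.py <<'E'
import numpy as np, cv2
from cell import robot
from scipy.spatial.transform import Rotation as Ro
def save(p,n): cv2.imwrite('pics/'+n,p['img'][:,:,::-1])
def f(p): return 240/np.tan(np.radians(p['fovy'])/2)
def proj(p,X):
    X=np.atleast_2d(X); c=X@np.array(p['R']).T+np.array(p['t']); return c[:,:2]/c[:,2:]*f(p)+[p['cx'],p['cy']]
def back(p,uv,z):
    uv=np.atleast_2d(uv).astype(float); d=np.c_[(uv-[p['cx'],p['cy']])/f(p),np.ones(len(uv))]
    R=np.array(p['R']); C=-R.T@np.array(p['t']); d=d@R; return C+d*((z-C[2])/d[:,2])[:,None]
E
python3 - <<'E'
from h import *
for n in ['top','scene']:
    p=robot.read_camera(n); save(p,n+'0.png'); print(n,p['fovy'],(-np.array(p['R']).T@p['t']).round(3))
    for t in ['long_loss','short_loss','long_block_mid','short_block_mid','press_board_mid','large_weight_mid','small_weight_mid','notebook','eye_loupe','dish']:
        print(t,[(np.round(d['centre'],3).tolist(),round(d['score'],2)) for d in robot.search_frame(t,p)])
print(robot.observe())
E
```

```text
pics
top 56.640904990845286 [ 0.404 -0.137  1.284]
long_loss [([0.527, 0.006, 0.016], 0.98), ([0.612, -0.224, 0.035], 0.47)]
short_loss [([0.526, 0.005, 0.013], 0.55)]
long_block_mid [([0.381, 0.247, 0.023], 0.61)]
short_block_mid [([0.639, 0.218, 0.02], 0.5)]
press_board_mid [([0.46, -0.389, 0.022], 0.97)]
large_weight_mid [([0.612, -0.225, 0.034], 0.77), ([0.553, -0.646, 0.032], 0.66)]
small_weight_mid [([0.401, -0.239, 0.032], 0.48)]
notebook [([0.483, 0.386, 0.009], 0.8), ([0.514, -0.246, 0.01], 0.43)]
eye_loupe [([0.527, 0.006, 0.012], 0.61)]
dish [([0.517, -0.242, 0.008], 0.92)]
scene 42.967700392202374 [-0.13   1.239  1.254]
long_loss []
short_loss [([0.523, 0.022, 0.014], 0.86)]
long_block_mid []
short_block_mid [([0.637, 0.232, 0.019], 0.68)]
press_board_mid [([0.456, -0.38, 0.015], 0.61)]
large_weight_mid [([0.609, -0.212, 0.034], 0.74), ([0.636, 0.232, 0.02], 0.63), ([0.552, -0.643, 0.027], 0.51)]
small_weight_mid [([0.404, -0.224, 0.023], 0.68), ([0.515, -0.247, 0.01], 0.52), ([0.612, -0.214, 0.032], 0.48)]
notebook [([0.484, 0.387, 0.006], 0.8)]
eye_loupe [([0.508, 0.249, 0.028], 0.66)]
dish [([0.516, -0.247, 0.004], 0.67)]
{'time': 1.1, 'qpos': array([-1.47004073e+00,  3.41996832e-01,  1.52412226e+00,  5.92376130e-06,
        1.27534853e+00, -1.45992822e-01]), 'qvel': array([-0.00133533,  0.00067747, -0.00134612, -0.00048589,  0.00071704,
       -0.00093696]), 'joint_efforts': array([-1.41867940e-04, -4.31136525e+01, -2.44479060e+01,  7.16069131e-02,
        4.82006127e-02, -1.06914004e-05]), 'tool_pos': array([ 0.12826193, -0.50911698,  0.22673437]), 'tool_rot': array([3.14146813e+00, 1.25810716e-05, 2.46746691e-01]), 'contact_force': array([-0.57318387, -0.14883623,  0.10020939]), 'torque': array([0.02885934, 0.01156106, 0.01531465]), 'grip_force': 0.0, 'opening': 0.0917018702621558}
```

View pics/top0.png

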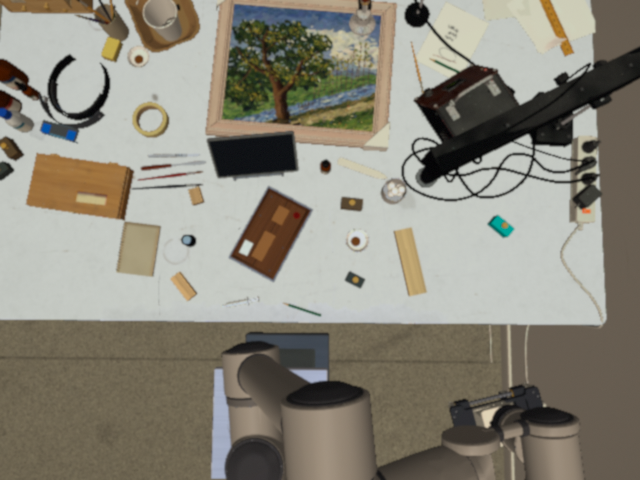

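View pics/scene0.png

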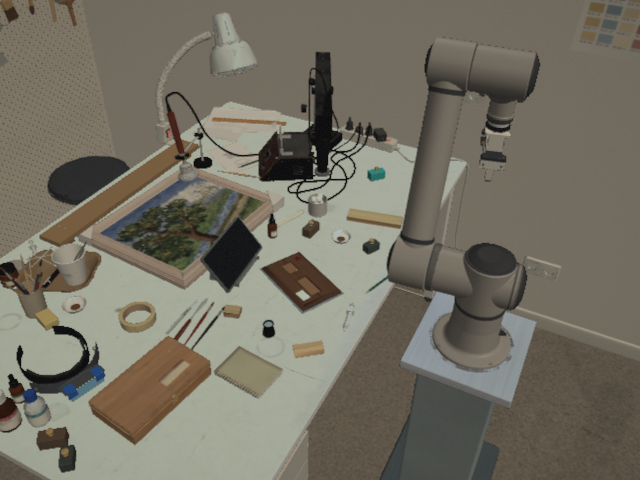

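Run:
```python
from h import *
p=robot.read_camera('top')
c=p['img'][178:303,165:435]; c=cv2.resize(c,(0,0),fx=2.96,fy=2.96,interpolation=cv2.INTER_CUBIC)
d=cv2.resize(p['img'][180:286,220:320],(0,0),fx=5.6,fy=5.6,interpolation=cv2.INTER_CUBIC)
cv2.imwrite('pics/c1.png',c[:,:,::-1]);cv2.imwrite('pics/c2.png',d[:,:,::-1])
```

```text
(no output)
```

View pics/c1.png

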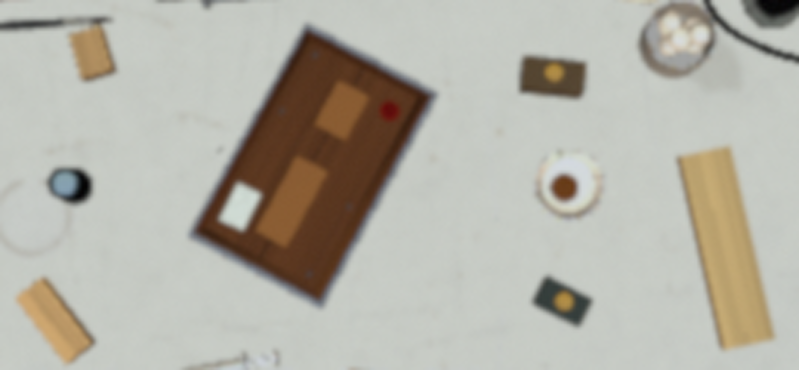

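View pics/c2.png

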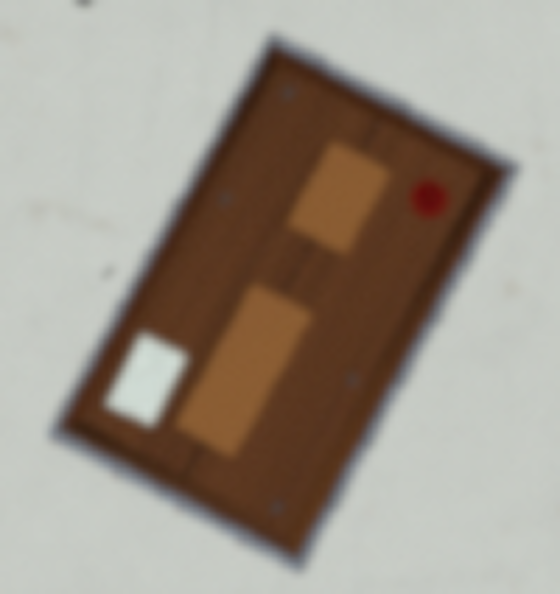

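```bash
cat >> h.py <<'E'
from scipy.optimize import minimize
def boxpts(x,y,a,L,W,z0,z1):
    c,s=np.cos(a),np.sin(a); P=[]
    for z in (z0,z1):
        for i,j in ((1,1),(1,-1),(-1,-1),(-1,1)): P.append([x+c*i*L/2-s*j*W/2,y+s*i*L/2+c*j*W/2,z])
    return np.array(P)
def fitbox(p,mask,x0,L,W,z0,z1,pr=proj):
    m=cv2.GaussianBlur(mask.astype(np.float32),(0,0),1)
    ys,xs=np.nonzero(mask); o=np.array([xs.min()-8,ys.min()-8]); n=(xs.max()-xs.min()+17,ys.max()-ys.min()+17)
    M,_=m,0; M=cv2.copyMakeBorder(m,20,20,20,20,cv2.BORDER_CONSTANT)[o[1]+20:o[1]+20+n[1],o[0]+20:o[0]+20+n[0]]
    S=8
    def ren(v):
        h=cv2.convexHull((pr(p,boxpts(v[0],v[1],v[2],L,W,z0,z1))-o).astype(np.float32)+0.5)
        I=np.zeros((n[1]*S,n[0]*S),np.uint8); cv2.fillConvexPoly(I,np.round(h*S*16).astype(np.int32),255,shift=4)
        return cv2.GaussianBlur(cv2.resize(I,n,interpolation=cv2.INTER_AREA).astype(np.float32)/255,(0,0),1)
    cost=lambda u: ((ren([u[0]/100,u[1]/100,u[2]])-M)**2).sum()
    best=None
    for a in (x0[2],) if x0[2] is not None else np.arange(0,np.pi,np.pi/6):
        s=[[x0[0]*100+d,x0[1]*100+e,a+g] for d,e,g in((0,0,0),(.8,0,0),(0,.8,0),(0,0,.25))]
        r=minimize(cost,s[0],method='Nelder-Mead',options=dict(initial_simplex=s,xatol=.005,fatol=.01))
        if best is None or r.fun<best.fun: best=r
    u=best.x; return np.array([u[0]/100,u[1]/100,u[2]]),best.fun/mask.sum()
E
cat > top.py <<'E'
from h import *
p=robot.read_camera('top'); I=p['img'].astype(int); 
hsv=cv2.cvtColor(p['img'],cv2.COLOR_RGB2HSV)
print('table',np.median(I[290:310,100:160],(0,1)))
tab=np.median(I[290:310,100:160],(0,1)); D=np.abs(I-tab).max(2)
def comp(m,uv,r):
    z=np.zeros_like(m,bool); z[uv[1]-r:uv[1]+r,uv[0]-r:uv[0]+r]=1
    n,l,s,c=cv2.connectedComponentsWithStats((m&z).astype(np.uint8)); k=1+np.argmax(s[1:,4]); return l==k
out={}
for n,uv,r,L,W,H in [('long_block',(184,286),24,.08,.032,.022),('short_block',(196,195),15,.046,.032,.022),('board',(410,262),42,.19,.05,.018),('large',(351,203),17,.062,.032,.034),('small',(355,279),15,.05,.03,.03)]:
    m=(hsv[...,1]>60) if 'b' in n else None
    m=comp(((D>45)&((hsv[...,1]>55)|(hsv[...,2]<110))),uv,r)
    x0=back(p,np.argwhere(m).mean(0)[::-1],H/2)[0]
    v,e=fitbox(p,m,(x0[0],x0[1],None),L,W,0,H); print(n,m.sum(),v.round(4),round(e,3)); out[n]=v
cut=comp((I[...,0]>115)&(I[...,2]<80),(264,246),22); cs=comp((I[...,0]>115)&(I[...,2]<80),(281,215),14)
for n,m,L,uv in (('lc',cut,.084,0),('sc',cs,.05,0)):
    x0=back(p,np.argwhere(m).mean(0)[::-1],.013)[0]; v,e=fitbox(p,m,(x0[0],x0[1],None),L,.036,.013,.013); print(n,m.sum(),v.round(4),round(e,3)); out[n]=v
d=out['sc']-out['lc']; print('dist',np.hypot(*d[:2]),np.arctan2(d[1],d[0]))
pm=comp(((I[...,0]-I[...,2]>20)&(D>60)),(270,234),50); pm=cv2.morphologyEx(pm.astype(np.uint8),cv2.MORPH_CLOSE,np.ones((25,25)))>0
x0=back(p,np.argwhere(pm).mean(0)[::-1],.013)[0]; print('panel',fitbox(p,pm,(x0[0],x0[1],1.0),.228,.14,.002,.017),fitbox(p,pm,(x0[0],x0[1],-1.0),.228,.14,.002,.017))
E
python3 top.py; python3 -c "
from h import *
p=robot.read_camera('wrist');save(p,'w0.png');print({k:v for k,v in p.items() if k!='img'})"
```

```text
table [197. 201. 195.]
long_block 346 [0.3782 0.2508 0.6811] 0.022
short_block 196 [0.6391 0.2244 0.3487] 0.035
board 1196 [ 0.4547 -0.394   0.2198] 0.008
large 231 [ 0.6179 -0.225   1.4691] 0.07
small 165 [ 0.4013 -0.2352  4.284 ] 0.049
lc 342 [ 0.4952  0.0257 -0.4799] 0.01
sc 196 [ 0.5842 -0.0212  2.6581] 0.013
dist 0.10057121521447526 -0.4841839993453524
panel (array([0.53199568, 0.00540929, 2.65009115]), np.float64(0.021664780259425604)) (array([ 0.53163347,  0.00556579, -0.48529383]), np.float64(0.02183259149234977))
{'fovy': 65.70646984690485, 'cx': 315.6591193762895, 'cy': 241.75437491000926, 'hand_eye': array([[ 1.03360232e-03, -9.64436187e-01, -2.64313778e-01,
         7.12246827e-02],
       [ 9.99998869e-01,  7.08082950e-04,  1.32683335e-03,
         2.02732642e-04],
       [-1.09249001e-03, -2.64314851e-01,  9.64435828e-01,
        -1.58995206e-01],
       [ 0.00000000e+00,  0.00000000e+00,  0.00000000e+00,
         1.00000000e+00]]), 'shot': 5}
```

```bash
cat >> h.py <<'E'
def pose():
    o=robot.observe(); return np.array(o['tool_pos']),Ro.from_euler('xyz',o['tool_rot']),o
def delta(x,y,z,yaw):
    """shift (cm, tool axes) and rotation vector to target pose from measured pose"""
    t,R,o=pose(); d=R.inv().apply(np.array([x,y,z])-t)*100
    r=(R.inv()*Ro.from_euler('xyz',[np.pi,0,yaw])).as_rotvec(); print('t',round(o['time'],2),'pos',t.round(4),'shift',d.round(2),'rot',r.round(3)); return d,r
def wproj(p,X):
    t,R=p['tp']; H=np.array(p['hand_eye']); c=R.inv().apply(np.atleast_2d(X)-t); c=(c-H[:3,3])@H[:3,:3]
    rho=np.hypot(c[:,0],c[:,1]); th=np.arctan2(rho,c[:,2]); return c[:,:2]/rho[:,None]*(f(p)*th)[:,None]+[p['cx'],p['cy']]
def wpic():
    t,R,o=pose(); p=robot.read_camera('wrist'); p['tp']=(t,R); return p
def wback(p,uv,z):
    from scipy.optimize import fsolve
    t=p['tp'][0]; return fsolve(lambda q: (wproj(p,[q[0],q[1],z])[0]-uv),t[:2])
E
python3 - <<'E'
from h import *
tri=[((208,137),(203,262)),((294,133),(240,220)),((298,172),(262,247)),((214,178),(229,290))]
a=robot.read_camera('top');b=robot.read_camera('scene')
P=lambda p:np.array([[f(p),0,p['cx']],[0,f(p),p['cy']],[0,0,1]])@np.c_[p['R'],p['t']]
for u,v in tri:
    X=cv2.triangulatePoints(P(a),P(b),np.float64(u).reshape(2,1),np.float64(v).reshape(2,1)); X=X[:3]/X[3]; print(X.ravel().round(3),proj(a,X.T).round(),proj(b,X.T).round())
E
```

```text
[0.774 0.166 0.105] [[209. 140.]] [[201. 261.]]
[ 0.792 -0.065  0.1  ] [[295. 135.]] [[239. 220.]]
[ 0.713 -0.07   0.014] [[298. 171.]] [[262. 247.]]
[0.685 0.167 0.031] [[214. 179.]] [[229. 290.]]
```

>>> {"op": "apply_moves", "data": {"motion": "100 3 -2.5 0 0 0 0; 100 3 -2.5 0 0 0 0; 100 3 -2.5 0 0 0 0; 100 3 -2.5 0 0 0 0; 100 3 -2.5 0 0 0 0; 100 3 -2.5 0 0 0 0; 100 3 -2.5 0 0 0 0; 100 3 -2.5 0 0 0 0; 100 3 -2.5 0 0 0 0; 100 3 -2.5 0 0 0 0; 100 3 -2.5 0 0 0 0; 100 3 -2.5 0 0 0 0; 100 3 -2.5 0 0 0 0; 100 3 -2.5 0 0 0 0; 100 3 -2.5 0 0 0 0; 100 3 -2.5 0 0 0 0; 100 0 0 0 0 0 0; 100 0 0 0 0 0 0"}}

```text
time: 3.6
tool_pos: [0.4956, -0.0043, 0.2265]
tool_rot: [3.141, 0.001, 0.247]
contact_force: [-0.1, -0.5, 0.3]
opening: 0.0918
grip_force: 0.0
```

Run:
```python
from h import *
p=wpic(); save(p,'w1.png'); 
for n,q in (('lc',[.4952,.0257]),('sc',[.5842,-.0212])): print(n,wproj(p,[*q,.013]).round())
```

```text
lc [[286. 206.]]
sc [[353. 132.]]
```

View pics/w1.png

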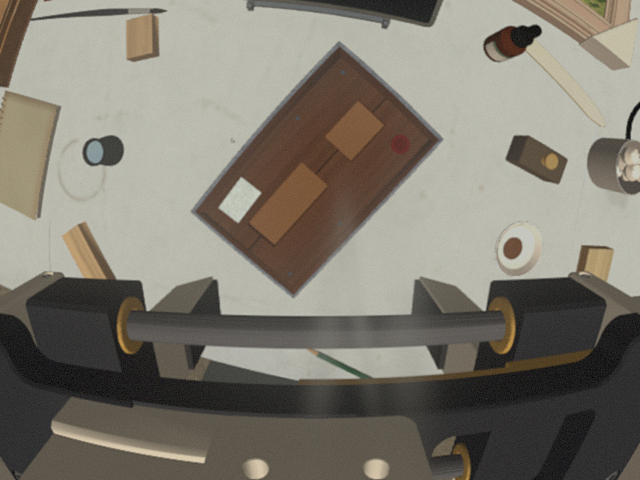

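```bash
cat > cutfit.py <<'E'
from h import *
p=wpic(); I=p['img'].astype(int)
out=[]
for uv0,L in (([.4952,.0257],.084),([.5842,-.0212],.05)):
    u=wproj(p,[*uv0,.013])[0].astype(int)
    c=np.median(I[u[1]-4:u[1]+5,u[0]-4:u[0]+5],(0,1)); print('col',c,I[u[1],u[0]-60])
    m=((I[...,0]-I[...,2])>0.72*(c[0]-c[2])).astype(np.uint8); m=cv2.morphologyEx(m,cv2.MORPH_OPEN,np.ones((5,5)))
    n,l,s,cc=cv2.connectedComponentsWithStats(m); m=l==l[u[1],u[0]]
    v,e=fitbox(p,m,(*uv0,-.484),L,.036,.013,.013,wproj); print(m.sum(),v.round(4),round(e,4)); out.append(v)
d=out[1]-out[0]; print(np.hypot(*d[:2]),np.arctan2(d[1],d[0]))
E
python3 cutfit.py
```

```text
col [124.  89.  60.] [190 192 181]
2871 [ 0.498   0.0254 -0.4819] 0.0046
col [125.  90.  61.] [94 68 55]
1811 [ 0.586  -0.021  -0.4872] 0.0046
0.09950658603120599 -0.48485202730403837
```

```bash
python3 -c "
from h import *
d,r=delta(.378,.251,.2,.681); print(d/8,r/3)"
```

```text
t 3.7 pos [ 0.4955 -0.0047  0.2267] shift [ -5.17 -27.67   2.67] rot [ 0.     0.    -0.435]
[-0.64664546 -3.45823648  0.33356463] [ 4.71049520e-05  1.35563123e-04 -1.45059194e-01]
```

>>> {"op": "apply_moves", "data": {"motion": "60 -0.65 -3.46 0.33 0 0 0; 60 -0.65 -3.46 0.33 0 0 0; 60 -0.65 -3.46 0.33 0 0 0; 60 -0.65 -3.46 0.33 0 0 0; 60 -0.65 -3.46 0.33 0 0 0; 60 -0.65 -3.46 0.33 0 0 0; 60 -0.65 -3.46 0.33 0 0 0; 60 -0.65 -3.46 0.33 0 0 0; 60 0 0 0 0 0 -0.145; 60 0 0 0 0 0 -0.145; 60 0 0 0 0 0 -0.145; 60 0 0 0 0 0 0; 60 0 0 0 0 0 0"}}

```text
time: 5.32
tool_pos: [0.3781, 0.2513, 0.2004]
tool_rot: [3.141, -0.0, 0.678]
contact_force: [-0.1, -0.5, 1.2]
opening: 0.055
grip_force: 0.0
```

```bash
cat > objfit.py <<'E'
from h import *
def run(name,x,y,a,L,W,H,hover,dz=None):
    p=wpic(); I=p['img'].astype(int); save(p,name+'.png')
    u=wproj(p,[x,y,H])[0].astype(int)
    hsv=cv2.cvtColor(p['img'],cv2.COLOR_RGB2HSV); m=((hsv[...,1]>50)|(hsv[...,2]<110)).astype(np.uint8)
    m=cv2.morphologyEx(m,cv2.MORPH_OPEN,np.ones((3,3)))
    n,l,s,cc=cv2.connectedComponentsWithStats(m); k=l[u[1],u[0]]
    m=l==k
    v,e=fitbox(p,m,(x,y,a),L,W,0,H,wproj); print(name,u,m.sum(),s[k],v.round(4),round(e,4))
    delta(v[0],v[1],hover,v[2]); return v
E
python3 -c "
from objfit import *
run('lb',.378,.251,.681,.08,.032,.022,.011)"
```

```text
lb [315 219] 2943 [ 301  175   35   86 2943] [0.38   0.249  0.6845] 0.0019
t 5.38 pos [0.3781 0.2514 0.2004] shift [ 0.    0.3  18.94] rot [ 0.    -0.    -0.006]
```

>>> {"op": "apply_moves", "data": {"motion": "60 0 0.3 3.5 0 0 0; 60 0 0 3.5 0 0 0; 60 0 0 3.5 0 0 0; 60 0 0 3.5 0 0 0; 60 0 0 2.5 0 0 0; 60 0 0 1.5 0 0 0; 60 0 0 0.9 0 0 0; 60 0 0 0 0 0 0; 25 0 0 0 0 0 0; 25 0 0 0 0 0 0; 25 0 0 0 0 0 0; 25 0 0 0 0 0 0; 25 0 0 0 0 0 0; 25 0 0 0 0 0 0", "force": 20}}

```text
time: 7.12
tool_pos: [0.3801, 0.2495, 0.0117]
tool_rot: [3.141, -0.001, 0.682]
contact_force: [-0.9, -0.5, 6.2]
opening: 0.0318
grip_force: 20.0
```

>>> {"op": "apply_moves", "data": {"motion": "25 0 0 -2 0 0 0; 25 0 0 -4 0 0 0; 25 0 0 -4 0 0 0; 25 0 0 0 0 0 0"}}

```text
time: 7.62
tool_pos: [0.3815, 0.2502, 0.1138]
tool_rot: [3.14, -0.006, 0.682]
contact_force: [-0.5, 0.1, -0.7]
opening: 0.0317
grip_force: 20.0
```

```bash
python3 -c "
from h import *
p=wpic();save(p,'w2.png')
t,R=p['tp']
q=lambda v:wproj(p,t+R.apply(v)).round()
for z in(-.011,):
  for s in((.04,.016),(.04,-.016),(-.04,-.016),(-.04,.016)): print(s,q([*s,z]))
d,r=delta(.4965,.0255,.08,-.484);print(d/9,r/8)
"
```

```text
(0.04, 0.016) [[354. 219.]]
(0.04, -0.016) [[275. 219.]]
(-0.04, -0.016) [[282. 381.]]
(-0.04, 0.016) [[347. 381.]]
t 7.67 pos [0.3804 0.2497 0.1121] shift [-5.12 24.72  3.22] rot [-1.000e-03 -3.000e-03  1.166e+00]
[-0.5685564   2.74684209  0.35747516] [-9.99992524e-05 -3.32428243e-04  1.45722278e-01]
```

View pics/w2.png

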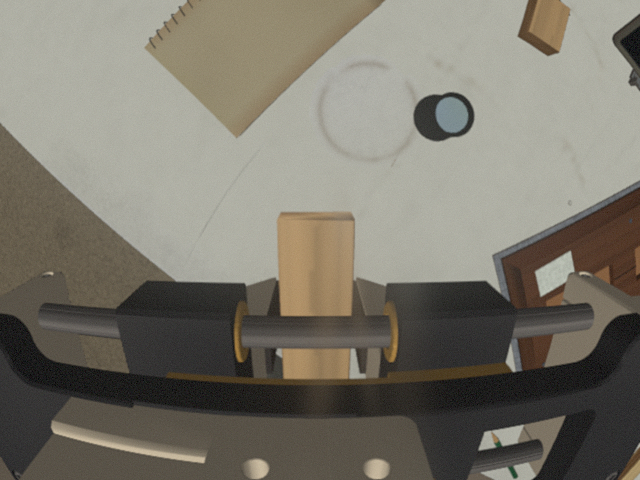

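```bash
python3 -c "
from h import *
d,r=delta(.418,.067,.11,-.484);print(d/6,r/8)
"
```

```text
t 7.67 pos [0.3804 0.2497 0.1121] shift [-8.59 16.55  0.2 ] rot [-1.000e-03 -3.000e-03  1.166e+00]
[-1.43156323  2.75911398  0.03373386] [-9.99992524e-05 -3.32428243e-04  1.45722278e-01]
```

>>> {"op": "apply_moves", "data": {"motion": "25 -1.43 2.76 0 0 0 0; 25 -1.43 2.76 0 0 0 0; 25 -1.43 2.76 0 0 0 0; 25 -1.43 2.76 0 0 0 0; 25 -1.43 2.76 0 0 0 0; 25 -1.43 2.76 0 0 0 0; 25 0 0 0 0 0 0.146; 25 0 0 0 0 0 0.146; 25 0 0 0 0 0 0.146; 25 0 0 0 0 0 0.146; 25 0 0 0 0 0 0.146; 25 0 0 0 0 0 0.146; 25 0 0 0 0 0 0.146; 25 0 0 0 0 0 0.146; 25 0 0 0 0 0 0; 25 0 0 0 0 0 0; 25 0 0 0 0 0 0"}}

```text
time: 9.8
tool_pos: [0.4174, 0.0668, 0.111]
tool_rot: [3.141, 0.001, -0.485]
contact_force: [1.0, 0.7, -0.1]
opening: 0.0314
grip_force: 20.0
```

```bash
python3 cutfit.py; python3 -c "
from h import *
save(robot.read_camera('wrist'),'w3.png'); delta(.498,.0254,.06,-.484)"
```

```text
col [136.  98.  66.] [95 70 54]
6181 [ 0.497   0.0255 -0.4828] 0.0019
col [111. 103.  89.] [219 207 180]
25561 [ 0.5842 -0.0212 -0.484 ] 0.9886
0.09892271927470253 -0.4921493064599562
t 9.9 pos [0.4175 0.0668 0.1112] shift [ 9.05 -0.1   5.12] rot [ 0.     0.    -0.001]
```

View pics/w3.png

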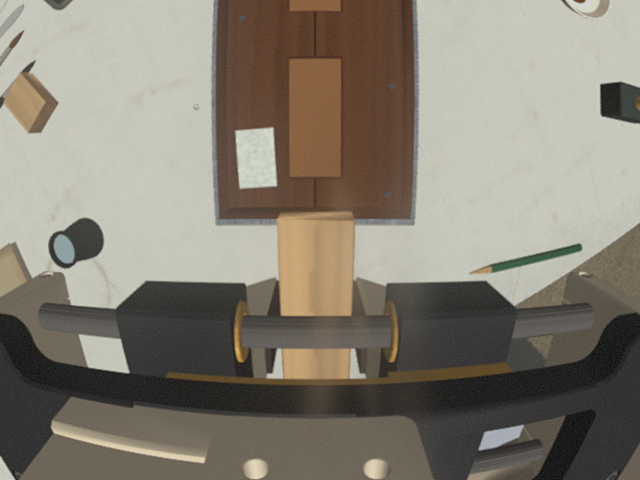

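>>> {"op": "apply_moves", "data": {"motion": "25 3 -0.04 0 0 0 0; 25 3 -0.04 0 0 0 0; 25 3 -0.04 0 0 0 0; 25 0 0 2.5 0 0 0; 25 0 0 2.5 0 0 0; 25 0 0 2 0 0 0; 25 0 0 0.5 0 0 0; 25 0 0 0.4 0 0 0; 25 0 0 0.3 0 0 0; 25 0 0 0.3 0 0 0; 25 0 0 0 0 0 0"}}

```text
time: 11.28
tool_pos: [0.4978, 0.0258, 0.0264]
tool_rot: [3.142, -0.0, -0.486]
contact_force: [-0.1, -0.8, -0.9]
opening: 0.0316
grip_force: 20.0
```

>>> {"op": "apply_moves", "data": {"motion": "25 0 0 0.15 0 0 0; 25 0 0 0.15 0 0 0; 25 0 0 0.1 0 0 0; 25 0 0 0.1 0 0 0; 25 0 0 0.05 0 0 0; 25 0 0 0 0 0 0"}}

```text
time: 12.02
tool_pos: [0.4977, 0.0258, 0.0208]
tool_rot: [3.142, -0.0, -0.486]
contact_force: [-0.8, -0.2, -0.5]
opening: 0.0319
grip_force: 20.0
```

>>> {"op": "apply_moves", "data": {"motion": "25 0 0 0.05 0 0 0; 25 0 0 0.05 0 0 0; 25 0 0 0 0 0 0"}}

```text
time: 12.4
tool_pos: [0.4978, 0.0257, 0.0207]
tool_rot: [-3.142, -0.001, -0.486]
contact_force: [-2.7, 0.3, 9.1]
opening: 0.0318
grip_force: 20.0
```

>>> {"op": "apply_moves", "data": {"motion": "25 0 0 -0.08 0 0 0; 45 0 0 0 0 0 0; 45 0 0 0 0 0 0; 45 0 0 0 0 0 0; 60 0 0 -3 0 0 0; 60 0 0 -5 0 0 0; 60 0 0 -5 0 0 0; 60 0 0 -5 0 0 0; 60 0 0 0 0 0 -0.14; 60 0 0 0 0 0 -0.14; 60 0 0 0 0 0 -0.14; 60 0 0 0 0 0 -0.14; 60 0 0 0 0 0 -0.14; 60 0 0 0 0 0 -0.14; 60 0 0 0 0 0 0; 60 0 0 0 0 0 0"}}

```text
time: 14.4
tool_pos: [0.4977, 0.0258, 0.2005]
tool_rot: [3.142, 0.0, 0.351]
contact_force: [1.2, 0.2, 0.3]
opening: 0.0551
grip_force: 0.0
```

```bash
python3 -c "
from h import *
d,r=delta(.625,.222,.2,.35);print(d/6)
save(wpic(),'w4.png')"
```

```text
t 14.4 pos [0.4977 0.0258 0.2005] shift [ 18.71 -14.05   0.05] rot [0.    0.    0.001]
[ 3.11762024 -2.34087705  0.00819414]
```

>>> {"op": "apply_moves", "data": {"motion": "60 3.12 -2.34 0 0 0 0; 60 3.12 -2.34 0 0 0 0; 60 3.12 -2.34 0 0 0 0; 60 3.12 -2.34 0 0 0 0; 60 3.12 -2.34 0 0 0 0; 60 3.12 -2.34 0 0 0 0; 60 0 0 0 0 0 0; 60 0 0 0 0 0 0"}}

```text
time: 15.45
tool_pos: [0.6242, 0.2219, 0.2001]
tool_rot: [3.141, 0.001, 0.353]
contact_force: [-0.2, -0.0, 0.4]
opening: 0.0553
grip_force: 0.0
```

```bash
python3 -c "
from objfit import *
run('sb',.639,.224,.35,.046,.032,.022,.011)"
```

```text
sb [318 203] 1710 [ 302  178   36   51 1710] [0.6393 0.2227 0.3169] 0.0103
t 15.5 pos [0.6243 0.2215 0.2004] shift [ 1.46  0.4  18.94] rot [0.    0.001 0.036]
```

View pics/sb.png

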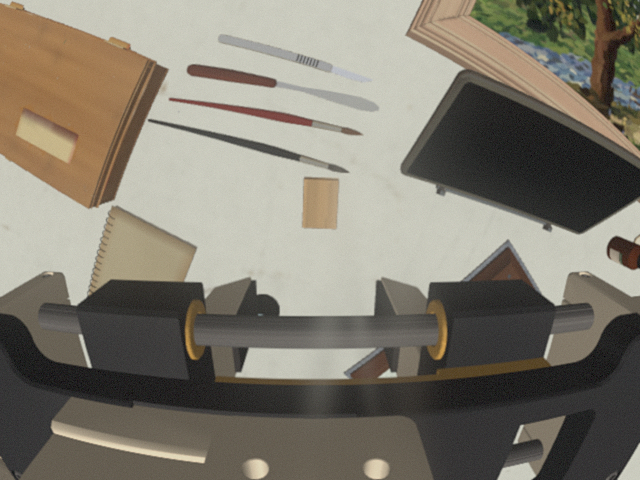

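>>> {"op": "apply_moves", "data": {"motion": "60 1.45 0.4 3.5 0 0 0.02; 60 0 0 3.5 0 0 0; 60 0 0 3.5 0 0 0; 60 0 0 3.5 0 0 0; 60 0 0 2.5 0 0 0; 60 0 0 1.5 0 0 0; 60 0 0 0.9 0 0 0; 60 0 0 0 0 0 0; 25 0 0 0 0 0 0; 25 0 0 0 0 0 0; 25 0 0 0 0 0 0; 25 0 0 0 0 0 0; 25 0 0 0 0 0 0; 25 0 0 -2 0 0 0; 25 0 0 -4 0 0 0; 25 0 0 -4 0 0 0; 25 0 0 -4 0 0 0; 25 0 0 0 0 0 0; 25 0 0 0 0 0 0", "force": 20}}

```text
time: 17.88
tool_pos: [0.6393, 0.2235, 0.1517]
tool_rot: [3.142, 0.0, 0.334]
contact_force: [0.3, -0.3, -1.0]
opening: 0.0315
grip_force: 19.9
```

Run:
```python
from h import *
p=wpic();save(p,'w5.png')
t,R=p['tp']
for s in((.023,.016),(.023,-.016)): print(wproj(p,t+R.apply([*s,-.011])).round(1))
c=p['img'][180:300,200:440]; cv2.imwrite('pics/w5c.png',cv2.resize(c,(720,360))[:,:,::-1])
# approach pose 70mm behind short hole along its x
h=np.array([.4977,.0257])+.101*np.array([np.cos(-.484),np.sin(-.484)]); print(h)
d,r=delta(h[0]-.075*np.cos(.484),h[1]+.075*np.sin(.484),.11,-.484); print(d/7,r/6)
```

```text
[[352.7 259.3]]
[[276.5 259.2]]
[ 0.58709921 -0.02129767]
t 17.93 pos [0.639  0.2234 0.1507] shift [-18.04  15.95   4.11] rot [0.001 0.002 0.818]
[-2.57692976  2.27866772  0.58687779] [1.17600494e-04 3.21188556e-04 1.36291299e-01]
```

View pics/w5c.png

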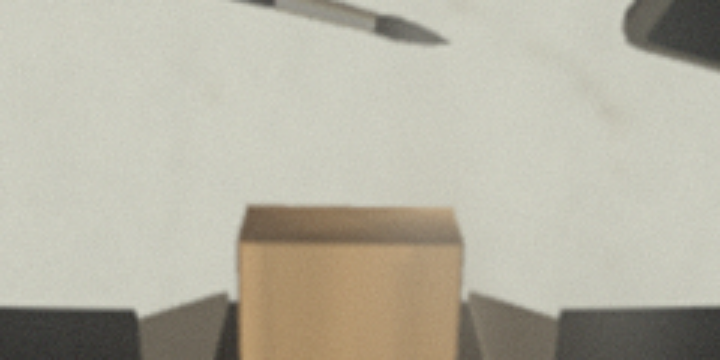

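>>> {"op": "apply_moves", "data": {"motion": "25 -2.58 2.28 0.5 0 0 0; 25 -2.58 2.28 0.5 0 0 0; 25 -2.58 2.28 0.5 0 0 0; 25 -2.58 2.28 0.5 0 0 0; 25 -2.58 2.28 0.5 0 0 0; 25 -2.58 2.28 0.5 0 0 0; 25 -2.58 2.28 0.5 0 0 0; 25 0 0 0 0 0 0.136; 25 0 0 0 0 0 0.136; 25 0 0 0 0 0 0.136; 25 0 0 0 0 0 0.136; 25 0 0 0 0 0 0.136; 25 0 0 0 0 0 0.136; 25 0 0 0 0 0 0; 25 0 0 0 0 0 0"}}

```text
time: 19.8
tool_pos: [0.521, 0.0137, 0.116]
tool_rot: [3.141, 0.001, -0.48]
contact_force: [-0.3, -0.7, -0.9]
opening: 0.0315
grip_force: 19.9
```

```bash
sed 's/for uv0,L in .*/for uv0,L in (([.5871,-.0213],.05),([.5871,-.0213],.05)):/' cutfit.py > cf2.py; python3 cf2.py; python3 -c "
from h import *
save(robot.read_camera('wrist'),'w6.png'); delta(.5871,-.0213,.0257,-.484)"
```

```text
col [148. 105.  69.] [105  74  54]
3570 [ 0.5863 -0.0216 -0.4778] 0.0021
col [148. 105.  69.] [105  74  54]
3570 [ 0.5863 -0.0216 -0.4778] 0.0021
0.0 0.0
t 19.9 pos [0.5212 0.0137 0.1163] shift [7.47 0.05 9.06] rot [0.    0.001 0.004]
```

>>> {"op": "apply_moves", "data": {"motion": "25 2.48 0.02 0 0 0 0.004; 25 2.48 0.02 0 0 0 0; 25 2.48 0.01 0 0 0 0; 25 0 0 2.5 0 0 0; 25 0 0 2.5 0 0 0; 25 0 0 2 0 0 0; 25 0 0 0.8 0 0 0; 25 0 0 0.4 0 0 0; 25 0 0 0.3 0 0 0; 25 0 0 0.3 0 0 0; 25 0 0 0.2 0 0 0; 25 0 0 0 0 0 0"}}

```text
time: 21.4
tool_pos: [0.5869, -0.0215, 0.0266]
tool_rot: [3.142, -0.0, -0.486]
contact_force: [0.2, 0.1, 0.0]
opening: 0.0321
grip_force: 19.9
```

>>> {"op": "apply_moves", "data": {"motion": "25 0 0 0.15 0 0 0; 25 0 0 0.15 0 0 0; 25 0 0 0.15 0 0 0; 25 0 0 0.1 0 0 0; 25 0 0 0.1 0 0 0; 25 0 0 0 0 0 0"}}

```text
time: 22.15
tool_pos: [0.5869, -0.0215, 0.0212]
tool_rot: [3.142, -0.0, -0.486]
contact_force: [-3.5, 1.2, 9.3]
opening: 0.0318
grip_force: 19.9
```

>>> {"op": "apply_moves", "data": {"motion": "25 0 0 0.08 0 0 0; 25 0 0 0 0 0 0"}}

```text
time: 22.4
tool_pos: [0.5869, -0.0215, 0.0211]
tool_rot: [3.142, -0.001, -0.486]
contact_force: [-5.3, 0.9, 14.7]
opening: 0.0316
grip_force: 19.9
```

>>> {"op": "apply_moves", "data": {"motion": "25 0 0 -0.15 0 0 0; 45 0 0 0 0 0 0; 45 0 0 0 0 0 0; 45 0 0 0 0 0 0; 60 0 0 -3 0 0 0; 60 0 0 -5 0 0 0; 60 0 0 -5 0 0 0; 80 0 0 -5 0 0 0; 80 -2 0 0 0 0 0; 80 -2 0 0 0 0 0; 80 0 0 0 0 0 0; 80 0 0 0 0 0 0"}}

```text
time: 23.9
tool_pos: [0.5522, -0.0031, 0.2008]
tool_rot: [-3.142, -0.001, -0.486]
contact_force: [0.4, -0.1, -0.5]
opening: 0.0733
grip_force: 0.0
```

Run:
```python
from h import *
p=wpic(); save(p,'w7.png')
I=p['img'].astype(int)
out=[]
for q,L in (([.4977,.0257],.08),([.5870,-.0215],.046)):
    u=wproj(p,[*q,.031])[0].astype(int); c=np.median(I[u[1]-4:u[1]+5,u[0]-4:u[0]+5],(0,1)); print(u,c)
    m=((I[...,0]>.82*c[0])&(I[...,0]-I[...,2]>.6*(c[0]-c[2]))).astype(np.uint8); m=cv2.morphologyEx(m,cv2.MORPH_OPEN,np.ones((3,3)))
    n,l,s,cc=cv2.connectedComponentsWithStats(m); m=l==l[u[1],u[0]]
    for z in (.031,.035,.039): v,e=fitbox(p,m,(*q,-.484),L,.032,z,z,wproj); print(z,m.sum(),v.round(4),round(e,4))
c=p['img'][50:330,180:460]; cv2.imwrite('pics/w7c.png',cv2.resize(c,(560,560))[:,:,::-1])
d,r=delta(.44,-.394,.2,.22); print(d/12,r/5)
```

```text
[315 285] [177. 147. 106.]
0.031 2490 [ 0.5023  0.0229 -0.4719] 0.0345
0.035 2490 [ 0.5032  0.0224 -0.4707] 0.0469
0.039 2490 [ 0.5041  0.0219 -0.4702] 0.0614
[315 178] [172. 142. 103.]
0.031 1823 [ 0.587  -0.0215 -0.4926] 0.0043
0.035 1823 [ 0.5873 -0.0218 -0.4965] 0.0098
0.039 1823 [ 0.5876 -0.0218 -0.4929] 0.0184
t 23.95 pos [ 0.5522 -0.0031  0.2007] shift [ 8.35 39.8   0.07] rot [ 0.    -0.    -0.706]
[0.69585281 3.31655774 0.0061804 ] [ 4.53434079e-05 -8.00643422e-05 -1.41278343e-01]
```

View pics/w7c.png

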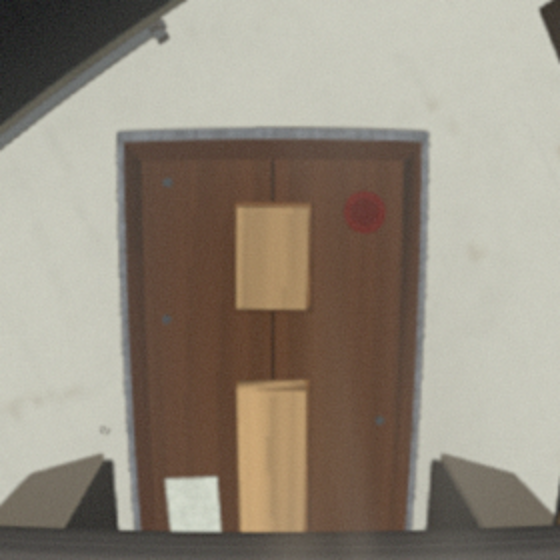

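>>> {"op": "apply_moves", "data": {"motion": "80 0.7 3.32 0 0 0 0; 80 0.7 3.32 0 0 0 0; 80 0.7 3.32 0 0 0 0; 80 0.7 3.32 0 0 0 0; 80 0.7 3.32 0 0 0 0; 80 0.7 3.32 0 0 0 0; 80 0.7 3.32 0 0 0 0; 80 0.7 3.32 0 0 0 0; 80 0.7 3.32 0 0 0 0; 80 0.7 3.32 0 0 0 0; 80 0.7 3.32 0 0 0 0; 80 0.7 3.32 0 0 0 0; 80 0 0 0 0 0 -0.141; 80 0 0 0 0 0 -0.141; 80 0 0 0 0 0 -0.141; 80 0 0 0 0 0 -0.141; 80 0 0 0 0 0 -0.141; 80 0 0 0 0 0 0; 80 0 0 0 0 0 0"}}

```text
time: 26.32
tool_pos: [0.4397, -0.3946, 0.2006]
tool_rot: [-3.142, 0.0, 0.216]
contact_force: [0.1, -0.3, 0.2]
opening: 0.0738
grip_force: 0.0
```

Run:
```python
from objfit import *
v=run('bd',.4547,-.394,.22,.19,.05,.018,.004)
v=run('bd2',.4547,-.394,.22,.19,.05,.018,.004)
```

```text
bd [317 203] 10513 [  292   100    55   197 10513] [ 0.4561 -0.3947  0.2176] 0.0023
t 26.38 pos [ 0.4397 -0.3945  0.2006] shift [ 1.6   0.37 19.66] rot [-0.     0.    -0.001]
bd2 [317 203] 10507 [  292   100    55   197 10507] [ 0.4561 -0.3946  0.2179] 0.0021
t 26.43 pos [ 0.4397 -0.3944  0.2007] shift [ 1.6   0.37 19.67] rot [ 0.     0.    -0.001]
```

View pics/bd.png

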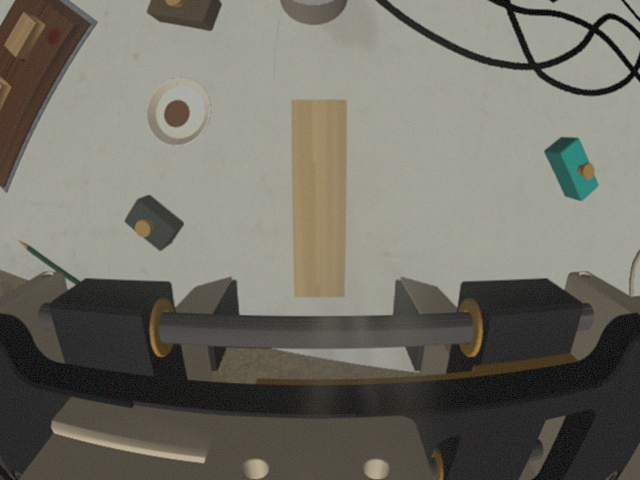

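>>> {"op": "apply_moves", "data": {"motion": "80 1.6 0.37 3.5 0 0 0; 80 0 0 3.5 0 0 0; 80 0 0 3.5 0 0 0; 80 0 0 3.5 0 0 0; 80 0 0 2.5 0 0 0; 80 0 0 1.6 0 0 0; 80 0 0 1.0 0 0 0; 80 0 0 0.5 0 0 0; 80 0 0 0 0 0 0; 45 0 0 0 0 0 0; 45 0 0 0 0 0 0; 45 0 0 0 0 0 0; 45 0 0 0 0 0 0; 45 0 0 0 0 0 0", "force": 35}}

```text
time: 28.18
tool_pos: [0.4562, -0.3945, 0.0052]
tool_rot: [3.141, -0.0, 0.219]
contact_force: [-0.3, 0.2, 4.3]
opening: 0.0494
grip_force: 35.0
```

>>> {"op": "apply_moves", "data": {"motion": "45 0 0 -1.5 0 0 0; 45 0 0 -3 0 0 0; 45 0 0 -3.5 0 0 0; 45 0 0 -3.5 0 0 0; 45 0 0 -3 0 0 0; 45 0 0 0 0 0 0"}}

```text
time: 28.92
tool_pos: [0.4571, -0.3954, 0.1529]
tool_rot: [3.136, -0.003, 0.219]
contact_force: [-0.1, -0.2, -1.7]
opening: 0.0497
grip_force: 35.0
```

```bash
python3 -c "
from h import *
p=wpic();save(p,'w8.png');t,R=p['tp']
for s in((.095,.025),(.095,-.025)): print(wproj(p,t+R.apply([*s,-.013])).round(1))
m=(p['img'][...,0].astype(int)-p['img'][...,2]>35)[:300,260:370]; ys,xs=np.nonzero(m); print(ys.min(),xs.min()+260,xs.max()+260)
d,r=delta(.5348,.0061,.10,-.486); print(d/12,r/5)"
```

```text
[[379.   83.9]]
[[250.6  83.9]]
83 260 369
t 28.98 pos [ 0.4563 -0.3946  0.1509] shift [ 16.36 -37.42   5.03] rot [ 0.001 -0.002  0.705]
[ 1.36299084 -3.11841829  0.41924938] [ 0.00029425 -0.0003301   0.14096837]
```

>>> {"op": "apply_moves", "data": {"motion": "45 1.36 -3.12 0 0 0 0; 45 1.36 -3.12 0 0 0 0; 45 1.36 -3.12 0 0 0 0; 45 1.36 -3.12 0 0 0 0; 45 1.36 -3.12 0 0 0 0; 45 1.36 -3.12 0 0 0 0; 45 1.36 -3.12 0 0 0 0; 45 1.36 -3.12 0 0 0 0; 45 1.36 -3.12 0 0 0 0; 45 1.36 -3.12 0 0 0 0; 45 1.36 -3.12 0 0 0 0; 45 1.36 -3.12 0 0 0 0; 45 0 0 0 0 0 0.141; 45 0 0 0 0 0 0.141; 45 0 0 0 0 0 0.141; 45 0 0 0 0 0 0.141; 45 0 0 0 0 0 0.141; 45 0 0 0 0 0 0; 45 0 0 0 0 0 0"}}

```text
time: 31.35
tool_pos: [0.5336, 0.0065, 0.149]
tool_rot: [3.141, 0.001, -0.484]
contact_force: [-0.9, -0.3, -1.3]
opening: 0.0497
grip_force: 35.0
```

```bash
python3 -c "
from h import *
delta(.5348,.0061,.0362,-.486)"
```

```text
t 31.35 pos [0.5336 0.0065 0.149 ] shift [ 0.14 -0.02 11.28] rot [0.001 0.001 0.002]
```

>>> {"op": "apply_moves", "data": {"motion": "45 0.13 -0.02 3 0 0 0; 45 0 0 3 0 0 0; 45 0 0 2.5 0 0 0; 45 0 0 1.5 0 0 0; 45 0 0 0.6 0 0 0; 45 0 0 0.3 0 0 0; 45 0 0 0.2 0 0 0; 45 0 0 0.1 0 0 0; 45 0 0 0 0 0 0; 45 0 0 0 0 0 0"}}

```text
time: 32.6
tool_pos: [0.5355, 0.006, 0.038]
tool_rot: [-3.142, -0.0, -0.486]
contact_force: [1.3, 0.3, -0.6]
opening: 0.05
grip_force: 35.0
```

>>> {"op": "apply_moves", "data": {"motion": "45 0 0 0.08 0 0 0; 45 0 0 0.05 0 0 0; 45 0 0 0.04 0 0 0; 45 0 0 0 0 0 0"}}

```text
time: 33.1
tool_pos: [0.5354, 0.006, 0.0362]
tool_rot: [3.142, -0.0, -0.486]
contact_force: [-1.8, -0.2, -0.4]
opening: 0.05
grip_force: 35.0
```

>>> {"op": "apply_moves", "data": {"motion": "45 0 0 0.03 0 0 0; 45 0 0 0.02 0 0 0; 45 0 0 0 0 0 0"}}

```text
time: 33.48
tool_pos: [0.5354, 0.0061, 0.0362]
tool_rot: [3.142, -0.0, -0.486]
contact_force: [-2.9, 0.1, 6.4]
opening: 0.0498
grip_force: 35.0
```

>>> {"op": "apply_moves", "data": {"motion": "65 0 0 0 0 0 0; 65 0 0 0 0 0 0; 65 0 0 0 0 0 0; 65 0 0 -3 0 0 0; 65 0 0 -5 0 0 0; 65 0 0 -5 0 0 0; 65 0 0 -4 0 0 0; 65 0 0 0 0 0 0; 65 0 0 0 0 0 0"}}

```text
time: 34.6
tool_pos: [0.5348, 0.0061, 0.2047]
tool_rot: [3.141, 0.001, -0.486]
contact_force: [-0.8, -0.3, 0.0]
opening: 0.0595
grip_force: 0.0
```

Run:
```python
from h import *
p=wpic(); save(p,'w9.png'); I=p['img'].astype(int)
q=[.535,.006]; u=wproj(p,[*q,.049])[0].astype(int); c=np.median(I[u[1]-4:u[1]+5,u[0]-4:u[0]+5],(0,1)); print(u,c)
for s in((.095,.025),(.095,-.025),(-.095,.025),(-.095,-.025)):
    a=-.486; X=[q[0]+np.cos(a)*s[0]-np.sin(a)*s[1],q[1]+np.sin(a)*s[0]+np.cos(a)*s[1]]; print(s,wproj(p,[*X,.049]).round())
d,r=delta(.606,-.225,.2,1.469); print(d/8,r/14)
```

```text
[315 224] [187. 163. 118.]
(0.095, 0.025) [[285. 114.]]
(0.095, -0.025) [[345. 114.]]
(-0.095, 0.025) [[289. 323.]]
(-0.095, -0.025) [[341. 323.]]
t 34.65 pos [0.5346 0.0062 0.2042] shift [17.12 17.1   0.39] rot [-0.002  0.003 -1.955]
[2.13961314 2.13763022 0.04899897] [-1.24528527e-04  1.85964428e-04 -1.39655150e-01]
```

View pics/w9.png

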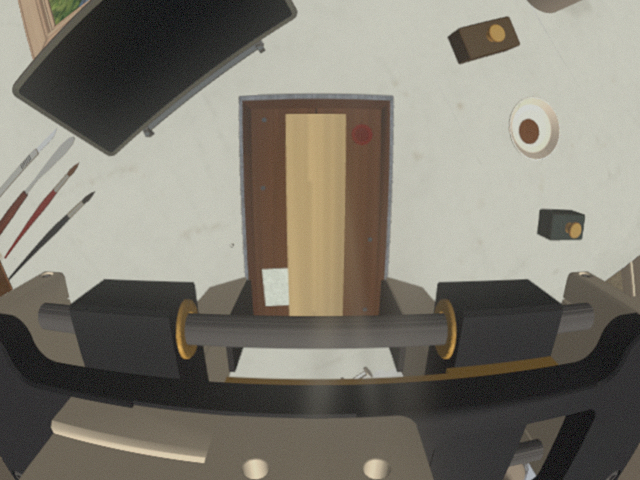

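>>> {"op": "apply_moves", "data": {"motion": "65 2.14 2.14 0 0 0 0; 65 2.14 2.14 0 0 0 0; 65 2.14 2.14 0 0 0 0; 65 2.14 2.14 0 0 0 0; 65 2.14 2.14 0 0 0 0; 65 2.14 2.14 0 0 0 0; 65 2.14 2.14 0 0 0 0; 65 2.14 2.14 0 0 0 0; 65 0 0 0 0 0 -0.16; 65 0 0 0 0 0 -0.16; 65 0 0 0 0 0 -0.16; 65 0 0 0 0 0 -0.16; 65 0 0 0 0 0 -0.16; 65 0 0 0 0 0 -0.16; 65 0 0 0 0 0 -0.16; 65 0 0 0 0 0 -0.16; 65 0 0 0 0 0 -0.16; 65 0 0 0 0 0 -0.16; 65 0 0 0 0 0 -0.16; 65 0 0 0 0 0 -0.195"}}

```text
time: 37.15
tool_pos: [0.6061, -0.225, 0.2033]
tool_rot: [-3.138, -0.001, 1.467]
contact_force: [0.3, -0.1, -0.2]
opening: 0.0594
grip_force: 0.0
```

Run:
```python
from objfit import *
import objfit
run('lw',.618,-.222,1.469,.062,.032,.034,.010)
```

```text
lw [328 216] 1712 [ 314  184   35   70 1712] [ 0.6121 -0.2253  1.6794] 0.4035
t 37.2 pos [ 0.6061 -0.225   0.2034] shift [-0.    0.67 19.34] rot [-0.003 -0.002 -0.204]
```

View pics/lw.png

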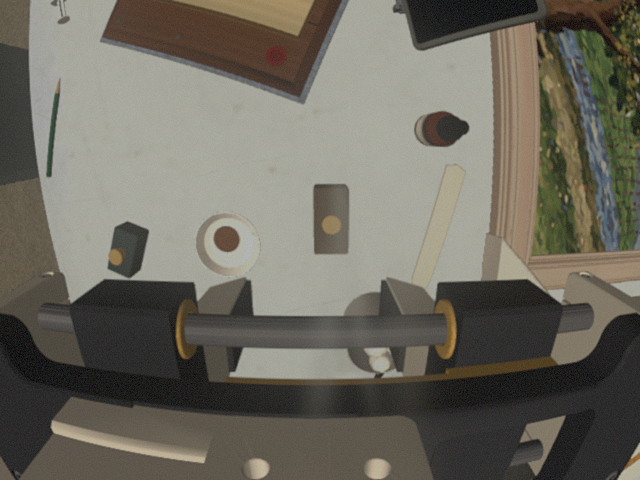

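```bash
cat > wt.py <<'E'
from h import *
def run(name,x,y,a,L,W,H,hover):
    p=wpic(); I=p['img'].astype(int); u=wproj(p,[x,y,H])[0].astype(int)
    r=70; w=I[u[1]-r:u[1]+50,u[0]-50:u[0]+50]; tab=np.median(w[:25].reshape(-1,3),0)
    m=np.zeros(I.shape[:2],np.uint8); m[u[1]-r:u[1]+50,u[0]-50:u[0]+50]=np.abs(w-tab).max(2)>40
    m=cv2.morphologyEx(cv2.morphologyEx(m,cv2.MORPH_CLOSE,np.ones((7,7))),cv2.MORPH_OPEN,np.ones((5,5)))
    n,l,s,c=cv2.connectedComponentsWithStats(m); k=l[u[1],u[0]]; m=l==k
    v,e=fitbox(p,m,(x,y,a),L,W,0,H,wproj); print(name,tab,u,s[k],v.round(4),round(e,4)); delta(v[0],v[1],hover,v[2])
    b=proj; c=wproj(p,boxpts(*v,L,W,0,H)).round().astype(int); print(c.tolist())
E
python3 -c "
from wt import *
run('lw',.618,-.222,1.469,.062,.032,.034,.010)"
```

```text
lw [168. 168. 157.] [328 216] [ 314  184   35   70 2417] [ 0.6195 -0.2263  1.4766] 0.006
t 37.25 pos [ 0.6061 -0.225   0.2036] shift [-0.    1.4  19.36] rot [-0.003 -0.001 -0.014]
[[313, 183], [346, 183], [345, 244], [313, 244], [313, 187], [349, 187], [348, 254], [313, 254]]
```

>>> {"op": "apply_moves", "data": {"motion": "65 0 1.4 3 -0.003 -0.001 -0.012; 65 0 0 3.5 0 0 0; 65 0 0 3.5 0 0 0; 65 0 0 3.5 0 0 0; 65 0 0 2.5 0 0 0; 65 0 0 1.6 0 0 0; 65 0 0 1.2 0 0 0; 65 0 0 0.5 0 0 0; 65 0 0 0 0 0 0; 20 0 0 0 0 0 0; 20 0 0 0 0 0 0; 20 0 0 0 0 0 0; 20 0 0 0 0 0 0; 20 0 0 0 0 0 0; 20 0 0 0 0 0 0", "force": 50}}

```text
time: 39.12
tool_pos: [0.6203, -0.227, 0.013]
tool_rot: [3.14, 0.001, 1.473]
contact_force: [-5.4, 0.9, 5.5]
opening: 0.0312
grip_force: 50.0
```

>>> {"op": "apply_moves", "data": {"motion": "20 0 0 -0.5 0 0 0; 20 0 0 -1.5 0 0 0; 20 0 0 -3 0 0 0; 20 0 0 -3.5 0 0 0; 20 0 0 -3.5 0 0 0; 20 0 0 -3 0 0 0; 20 0 0 0 0 0 0; 20 0 0 0 0 0 0"}}

```text
time: 40.12
tool_pos: [0.6201, -0.2265, 0.1613]
tool_rot: [3.141, 0.0, 1.473]
contact_force: [-0.2, -0.3, -6.3]
opening: 0.0315
grip_force: 50.0
```

Run:
```python
from h import *
p=wpic();save(p,'w10.png');t,R=p['tp']
zt=-(.034-.013)
print('front top',wproj(p,t+R.apply([.031,0,zt])).round(1),'bottom',wproj(p,t+R.apply([.031,0,.013])).round(1))
cv2.imwrite('pics/w10c.png',cv2.resize(p['img'][160:340,220:420],(600,540))[:,:,::-1])
d,r=delta(.4977,.0257,.15,2.6556);print(d/10,r/9)
```

```text
front top [[314.6 246.5]] bottom [[314.8 226.6]]
t 40.17 pos [ 0.6198 -0.2264  0.1607] shift [ 23.9  -14.61   1.07] rot [-0.    -0.    -1.182]
[ 2.38972504 -1.46052803  0.1070479 ] [-3.28789671e-06 -2.15378613e-05 -1.31366195e-01]
```

View pics/w10c.png

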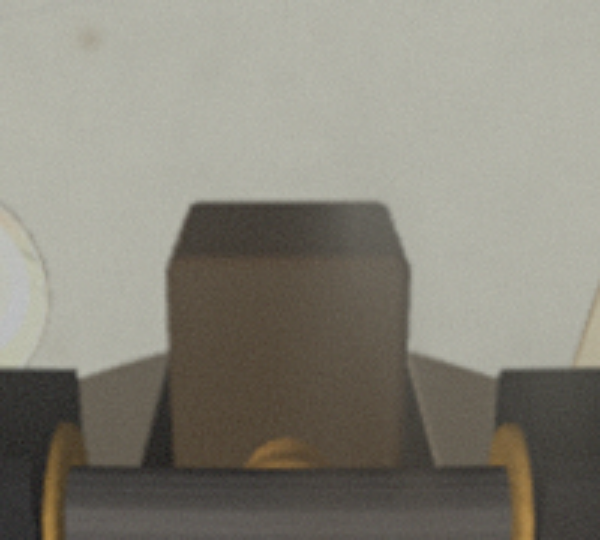

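>>> {"op": "apply_moves", "data": {"motion": "20 2.39 -1.46 0.1 0 0 0; 20 2.39 -1.46 0.1 0 0 0; 20 2.39 -1.46 0.1 0 0 0; 20 2.39 -1.46 0.1 0 0 0; 20 2.39 -1.46 0.1 0 0 0; 20 2.39 -1.46 0.1 0 0 0; 20 2.39 -1.46 0.1 0 0 0; 20 2.39 -1.46 0.1 0 0 0; 20 2.39 -1.46 0.1 0 0 0; 20 2.39 -1.46 0.1 0 0 0; 20 0 0 0 0 0 -0.148; 20 0 0 0 0 0 -0.148; 20 0 0 0 0 0 -0.148; 20 0 0 0 0 0 -0.148; 20 0 0 0 0 0 -0.148; 20 0 0 0 0 0 -0.148; 20 0 0 0 0 0 -0.148; 20 0 0 0 0 0 -0.148; 20 0 0 0 0 0 0; 20 0 0 0 0 0 0"}}

```text
time: 42.68
tool_pos: [0.4983, 0.0252, 0.1513]
tool_rot: [-3.141, 0.002, 2.654]
contact_force: [0.3, -0.5, -5.5]
opening: 0.0316
grip_force: 50.0
```

```bash
python3 -c "
from h import *
delta(.4977,.0257,.062,2.6556)"
```

```text
t 42.67 pos [0.4983 0.0252 0.1513] shift [0.09 0.01 8.93] rot [-0.     0.002 -0.001]
```

>>> {"op": "apply_moves", "data": {"motion": "20 0.08 0 3 0 0.002 0; 20 0 0 2.5 0 0 0; 20 0 0 1.8 0 0 0; 20 0 0 0.7 0 0 0; 20 0 0 0.3 0 0 0; 20 0 0 0.2 0 0 0; 20 0 0 0 0 0 0; 20 0 0 0 0 0 0"}}

```text
time: 43.68
tool_pos: [0.4984, 0.0255, 0.0673]
tool_rot: [3.141, 0.002, 2.657]
contact_force: [-0.4, 0.3, -4.5]
opening: 0.0317
grip_force: 50.0
```

>>> {"op": "apply_moves", "data": {"motion": "20 0.05 0 0.2 0 0 0; 20 0 0 0.1 0 0 0; 20 0 0 0.1 0 0 0; 20 0 0 0.05 0 0 0; 20 0 0 0.05 0 0 0; 20 0 0 0 0 0 0"}}

```text
time: 44.42
tool_pos: [0.4977, 0.0257, 0.0619]
tool_rot: [3.141, 0.001, 2.657]
contact_force: [-0.0, -0.4, -5.3]
opening: 0.0315
grip_force: 50.0
```

>>> {"op": "apply_moves", "data": {"motion": "20 0 0 0.03 0 0 0; 20 0 0 0.03 0 0 0; 20 0 0 0 0 0 0"}}

```text
time: 44.8
tool_pos: [0.4978, 0.0258, 0.0619]
tool_rot: [3.141, 0.002, 2.657]
contact_force: [-3.4, -0.4, 5.3]
opening: 0.0316
grip_force: 50.0
```

>>> {"op": "apply_moves", "data": {"motion": "20 0 0 -0.03 0 0 0; 55 0 0 0 0 0 0; 55 0 0 0 0 0 0; 55 0 0 0 0 0 0; 55 0 0 -2 0 0 0; 60 0 0 -4 0 0 0; 65 0 0 -5 0 0 0; 65 0 0 -4 0 0 0; 65 0 0 0 0 0 0.15; 65 0 0 0 0 0 0.15; 65 0 0 0 0 0 0.15; 65 0 0 0 0 0 0.15; 65 0 0 0 0 0 0.15; 65 0 0 0 0 0 0.15; 65 0 0 0 0 0 0.15; 65 0 0 0 0 0 0.15; 65 0 0 0 0 0 0.15; 65 0 0 0 0 0 0.16; 65 0 0 0 0 0 0; 65 0 0 0 0 0 0"}}

```text
time: 47.3
tool_pos: [0.4975, 0.0258, 0.2116]
tool_rot: [3.14, -0.0, 1.15]
contact_force: [1.0, 0.6, 0.6]
opening: 0.0596
grip_force: 0.0
```

```bash
python3 -c "
from h import *
d,r=delta(.39,-.245,.2,1.142);print(d/9)"
```

```text
t 47.3 pos [0.4975 0.0258 0.2116] shift [-29.11   1.24   1.16] rot [ 0.001 -0.     0.008]
[-3.23468526  0.13762994  0.12846678]
```

>>> {"op": "apply_moves", "data": {"motion": "65 -3.23 0.14 0.13 0 0 0; 65 -3.23 0.14 0.13 0 0 0; 65 -3.23 0.14 0.13 0 0 0; 65 -3.23 0.14 0.13 0 0 0; 65 -3.23 0.14 0.13 0 0 0; 65 -3.23 0.14 0.13 0 0 0; 65 -3.23 0.14 0.13 0 0 0; 65 -3.23 0.14 0.13 0 0 0; 65 -3.23 0.14 0.13 0 0 0; 65 0 0 0 0 0 0; 65 0 0 0 0 0 0"}}

```text
time: 48.68
tool_pos: [0.3896, -0.2439, 0.1999]
tool_rot: [3.141, -0.0, 1.148]
contact_force: [0.4, 0.0, 1.0]
opening: 0.0596
grip_force: 0.0
```

```bash
python3 -c "
from wt import *
run('sw',.4013,-.2352,1.142,.05,.03,.03,.010)
p=wpic(); cv2.imwrite('pics/sw.png',p['img'][:,:,::-1])"
```

```text
sw [177. 177. 166.] [322 207] [ 308  177   35   58 1882] [ 0.4029 -0.236   1.0982] 0.0049
t 48.73 pos [ 0.3898 -0.2437  0.1999] shift [ 1.23  0.86 19.  ] rot [ 0.001 -0.     0.05 ]
[[310, 176], [341, 177], [338, 228], [307, 226], [309, 179], [343, 181], [340, 235], [307, 234]]
```

View pics/sw.png

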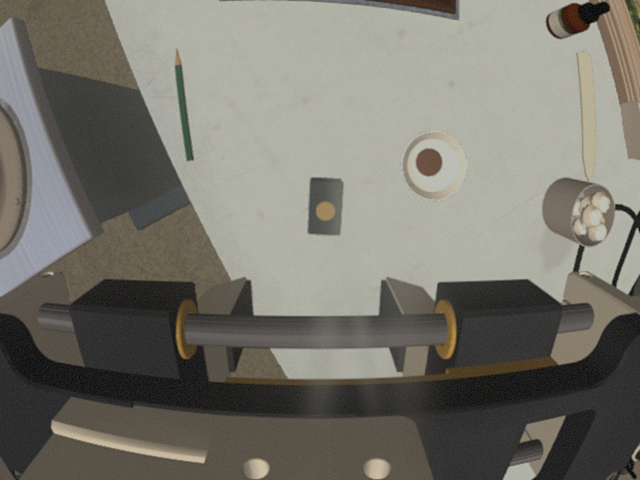

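>>> {"op": "apply_moves", "data": {"motion": "65 1.23 0.86 3 0 0 0.04; 65 0 0 3.5 0 0 0; 65 0 0 3.5 0 0 0; 65 0 0 3.5 0 0 0; 65 0 0 2.5 0 0 0; 65 0 0 1.5 0 0 0; 65 0 0 1 0 0 0; 65 0 0 0.3 0 0 0; 65 0 0 0 0 0 0; 20 0 0 0 0 0 0; 20 0 0 0 0 0 0; 20 0 0 0 0 0 0; 20 0 0 0 0 0 0; 20 0 0 0 0 0 0; 20 0 0 0 0 0 0", "force": 50}}

```text
time: 50.65
tool_pos: [0.4026, -0.2368, 0.0121]
tool_rot: [3.14, 0.0, 1.107]
contact_force: [-1.2, -0.3, 3.3]
opening: 0.0293
grip_force: 50.0
```

>>> {"op": "apply_moves", "data": {"motion": "20 0 0 -0.5 0 0 0; 20 0 0 -1.5 0 0 0; 20 0 0 -3 0 0 0; 20 0 0 -3.5 0 0 0; 20 0 0 -3.5 0 0 0; 20 0 0 -4 0 0 0; 20 0 0 0 0 0 0; 20 0 0 0 0 0 0"}}

```text
time: 51.65
tool_pos: [0.4018, -0.2361, 0.1707]
tool_rot: [-3.141, -0.001, 1.107]
contact_force: [-0.2, 0.4, -3.2]
opening: 0.0294
grip_force: 50.0
```

Run:
```python
from h import *
p=wpic();save(p,'w11.png');t,R=p['tp']
print('front top',wproj(p,t+R.apply([.025,0,-.018])).round(1),'bottom',wproj(p,t+R.apply([.025,0,.012])).round(1))
g=p['img'].astype(int).mean(2)
for c in (295,315,335): print(c,g[225:275:1,c-2:c+3].mean(1).round().astype(int).tolist())
h=np.array([.5869,-.0215]); 
d,r=delta(*h,.17,2.6556);print(d/10,r/9)
```

```text
front top [[314.5 259.2]] bottom [[314.6 239.7]]
295 [177, 178, 176, 174, 171, 173, 176, 177, 177, 178, 177, 177, 178, 181, 169, 106, 60, 61, 60, 60, 62, 61, 61, 58, 62, 61, 59, 61, 57, 60, 58, 58, 63, 63, 65, 70, 70, 70, 72, 72, 71, 71, 71, 70, 69, 70, 69, 72, 71, 71]
315 [178, 178, 177, 178, 179, 179, 178, 178, 178, 178, 177, 177, 178, 180, 169, 107, 62, 59, 65, 63, 63, 64, 62, 64, 64, 64, 61, 62, 61, 61, 62, 64, 64, 67, 68, 70, 72, 73, 73, 72, 74, 75, 72, 72, 72, 74, 73, 71, 71, 72]
335 [177, 175, 176, 174, 174, 173, 174, 174, 174, 173, 174, 174, 174, 177, 167, 117, 89, 87, 89, 88, 88, 89, 88, 86, 85, 86, 88, 86, 84, 84, 84, 84, 84, 86, 86, 88, 89, 87, 88, 90, 88, 87, 86, 86, 84, 84, 86, 83, 83, 82]
t 51.7 pos [ 0.4016 -0.236   0.1703] shift [27.47  6.98  0.04] rot [-1.000e-03 -2.000e-03 -1.548e+00]
[2.74683674 0.69839328 0.0042467 ] [-9.61466961e-05 -2.41634403e-04 -1.72036605e-01]
```

>>> {"op": "apply_moves", "data": {"motion": "20 2.75 0.7 0 0 0 0; 20 2.75 0.7 0 0 0 0; 20 2.75 0.7 0 0 0 0; 20 2.75 0.7 0 0 0 0; 20 2.75 0.7 0 0 0 0; 20 2.75 0.7 0 0 0 0; 20 2.75 0.7 0 0 0 0; 20 2.75 0.7 0 0 0 0; 20 2.75 0.7 0 0 0 0; 20 2.75 0.7 0 0 0 0; 20 0 0 0 0 0 -0.155; 20 0 0 0 0 0 -0.155; 20 0 0 0 0 0 -0.155; 20 0 0 0 0 0 -0.155; 20 0 0 0 0 0 -0.155; 20 0 0 0 0 0 -0.155; 20 0 0 0 0 0 -0.155; 20 0 0 0 0 0 -0.155; 20 0 0 0 0 0 -0.155; 20 0 0 0 0 0 -0.155"}}

```text
time: 54.2
tool_pos: [0.587, -0.0219, 0.1695]
tool_rot: [-3.14, -0.003, 2.662]
contact_force: [0.0, -0.1, -3.3]
opening: 0.0294
grip_force: 50.0
```

>>> {"op": "apply_moves", "data": {"motion": "20 0 0 0 0 0 0; 20 0 0 0 0 0 0"}}

```text
time: 54.45
tool_pos: [0.5876, -0.022, 0.1708]
tool_rot: [-3.141, -0.001, 2.654]
contact_force: [0.8, -0.4, -2.0]
opening: 0.0296
grip_force: 50.0
```

```bash
python3 -c "
from h import *
delta(.5869,-.0215,.0611,2.6556)"
```

```text
t 54.45 pos [ 0.5876 -0.022   0.1708] shift [7.000e-02 1.000e-02 1.097e+01] rot [-0.001 -0.001 -0.001]
```

>>> {"op": "apply_moves", "data": {"motion": "20 0.07 0 3 0 0 0; 20 0 0 3 0 0 0; 20 0 0 2.5 0 0 0; 20 0 0 1.2 0 0 0; 20 0 0 0.5 0 0 0; 20 0 0 0.3 0 0 0; 20 0 0 0 0 0 0; 20 0 0 0.2 0 0 0; 20 0 0 0.1 0 0 0; 20 0 0 0 0 0 0; 20 0 0 0 0 0 0"}}

```text
time: 55.82
tool_pos: [0.5876, -0.0218, 0.0641]
tool_rot: [3.141, 0.001, 2.657]
contact_force: [0.3, 0.6, -3.3]
opening: 0.0296
grip_force: 50.0
```

>>> {"op": "apply_moves", "data": {"motion": "20 0.06 0 0.1 0 0 0; 20 0 0 0.07 0 0 0; 20 0 0 0.05 0 0 0; 20 0 0 0.04 0 0 0; 20 0 0 0.03 0 0 0; 20 0 0 0 0 0 0"}}

```text
time: 56.58
tool_pos: [0.587, -0.0215, 0.0612]
tool_rot: [3.141, 0.001, 2.657]
contact_force: [0.0, 0.6, -3.3]
opening: 0.0294
grip_force: 50.0
```

>>> {"op": "apply_moves", "data": {"motion": "20 0 0 0.03 0 0 0; 20 0 0 0.03 0 0 0; 20 0 0 0 0 0 0"}}

```text
time: 56.95
tool_pos: [0.5871, -0.0215, 0.0611]
tool_rot: [3.141, 0.002, 2.657]
contact_force: [-2.7, 0.9, 5.0]
opening: 0.0296
grip_force: 50.0
```

Contact made; release, lift straight and back off.

>>> {"op": "apply_moves", "data": {"motion": "20 0 0 -0.03 0 0 0; 55 0 0 0 0 0 0; 55 0 0 0 0 0 0; 55 0 0 0 0 0 0; 55 0 0 -2 0 0 0; 60 0 0 -4 0 0 0; 65 0 0 -5 0 0 0; 65 0 0 -4 0 0 0; 65 3 0 0 0 0 0; 65 3 0 0 0 0 0; 65 0 0 0 0 0 0; 65 0 0 0 0 0 0; 65 0 0 0 0 0 0"}}

```text
time: 58.58
tool_pos: [0.5345, 0.0061, 0.2106]
tool_rot: [3.141, 0.001, 2.657]
contact_force: [1.1, -0.2, -0.1]
opening: 0.0599
grip_force: 0.0
```

Run:
```python
from h import *
for n in ('scene','top'):
    p=robot.read_camera(n); save(p,'end_'+n+'.png')
    for t in ['press_board_mid','large_weight_mid','small_weight_mid','dish','eye_loupe','notebook']:
        print(n,t,[(np.round(d['centre'],3).tolist(),round(d['score'],2)) for d in robot.search_frame(t,p)])
p=wpic(); save(p,'end_w.png'); I=p['img'].astype(int)
# compare board corner prediction with image: board mask fit
m=((I[...,0]-I[...,2]>45)&(I[...,0]>150)).astype(np.uint8)
for t in ['large_weight_mid','small_weight_mid','press_board_mid']:
    print('w',t,[(np.round(d['centre'],3).tolist(),round(d['score'],2)) for d in robot.search_frame(t,p)])
# weight mask overlap with predicted boxes in wrist
for nm,x,y,L,W,H in (('L',.4977,.0257,.062,.032,.034),('S',.587,-.0215,.05,.03,.03)):
    pred=np.zeros((480,640),np.uint8); cv2.fillConvexPoly(pred,cv2.convexHull(wproj(p,boxpts(x,y,-.486,L,W,.049,.049+H)).astype(np.float32)).astype(np.int32),1)
    dark=(I.max(2)<125); print(nm,wproj(p,[x,y,.08]).round(),'dark frac in pred',dark[pred>0].mean().round(3))
```

```text
scene press_board_mid [([0.524, 0.033, 0.046], 0.8), ([0.49, 0.036, 0.079], 0.63)]
scene large_weight_mid [([0.489, 0.036, 0.079], 0.69), ([0.554, -0.643, 0.025], 0.47)]
scene small_weight_mid [([0.582, -0.012, 0.077], 0.65)]
scene dish []
scene eye_loupe [([0.506, 0.248, 0.027], 0.56)]
scene notebook [([0.483, 0.389, 0.005], 0.95)]
top press_board_mid [([0.581, -0.024, 0.051], 0.53)]
top large_weight_mid [([0.552, -0.646, 0.035], 0.67)]
top small_weight_mid [([0.593, -0.04, 0.079], 0.49), ([0.517, -0.246, 0.008], 0.41)]
top dish [([0.514, -0.243, 0.006], 0.91)]
top eye_loupe []
top notebook [([0.482, 0.386, 0.009], 0.71)]
w large_weight_mid []
w small_weight_mid [([0.577, -0.016, 0.081], 0.79)]
w press_board_mid [([0.533, 0.01, 0.047], 0.79), ([0.49, -0.23, 0.014], 0.26)]
L [[316. 180.]] dark frac in pred 0.822
S [[316. 300.]] dark frac in pred 0.807
```

```bash
python3 -c "
from h import *
print(robot.hand_in())"
```

```text
the job is handed in; nothing more can be done
None
```

The job is handed in at about 59 s: both blocks seated, the press board centred on them, and each weight standing lengthwise above its own block, with the dish, loupe and notebook still where the cameras first put them; I viewed 15 pictures, one over the limit of 14, so the final state was checked by detections and force readings rather than by eye.

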